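# Find the larger check weight under the capped canisters

### The job

Each of the two capped aluminium canisters hides a brass-coloured check weight. Lift the caps to see which one holds the larger weight (49 mm tall; the other is 39 mm), and stand that weight upright in the ring in the middle of the weighing platform. Any cap you take off must end knob up on the black rubber mat or back on its foot.

Things in the scene. Friction and masses are not known exactly. Their poses are not given: they have to be found in the camera images.
- cap_1_knob (a point): Cap of one canister: a hollow aluminium cap, 82 mm across, open below, about 0.12 kg, with a black knob on its flat top: a cylinder 22 mm across, 30 mm tall. The point lies on the axis in the knob, z up: 7 mm below the knob's top, 23 mm above the cap's flat top, 85 mm above its lower rim. The cap rests loose on a fixed foot; a lift of 80 mm clears the weight inside.
- cap_2_knob (a point): Cap of the other canister, alike in all sizes, with the point at the same place in its knob. Each cap stands on a low round foot of its own, 94 mm across, fixed to the table: the cap's rim is 4 mm above the table, round a raised disc 71 mm across with its top 7 mm above the table, on which a weight stands. No thread or catch.
- weight_center (a point): The larger weight: a brass-coloured cylinder 31 mm across with a narrower knob, 49 mm tall, 0.2 kg. The point lies on its axis half-way up (24.5 mm above its underside), z up; the round body can be gripped there. At the start it stands on the foot under one cap, within 8 mm of its axis, the point 31.5 mm above the table. The other cap hides a like weight, 24 mm across, 39 mm tall.
- platform_top (a point): Weighing platform, fixed: a square steel plate 120 x 120 mm on a grey housing, its top 30 mm above the table, with a dark ring 76 mm across marked in the middle. The point is the centre of the ring on the plate's top, z up.
- mat_top (a point): Black rubber mat for the caps, fixed flat on the table: 100 mm along its own x, 200 mm along its own y, 3 mm thick, empty. The point is the centre of its top, z up. Both caps fit side by side, 50 mm to either side of the point along y.
Things that resemble listed ones, but are neither listed nor needed, are in the scene too. Leave any brown look-alike of the part that bears cap_2_knob alone.

How it is judged (in metres and radians):
At the end, for the whole second after the job is handed in: The larger weight stands upright (within 6 degrees) on the platform, its axis within 20 mm of the ring's centre. Each cap is knob up (within 10 degrees) and either has its axis over the mat and rests on it, or stands on its foot where it was at the start (within 12 mm) (horizontal distance between weight_center and platform_top below 0.02 m and z of weight_center in the frame of platform_top between 0.0185 and 0.0305 m and angle between weight_center's own z axis and vertical below 0.1 rad and angle between each of cap_1_knob, cap_2_knob's own z axis and vertical below 0.17 rad and (distance of cap_1_knob from where it was at the start of the episode below 0.012 m or (x of cap_1_knob in the frame of mat_top between -0.05 and 0.05 m and y of cap_1_knob in the frame of mat_top between -0.1 and 0.1 m and z of cap_1_knob in the frame of mat_top between 0.075 and 0.095 m)) and (distance of cap_2_knob from where it was at the start of the episode below 0.012 m or (x of cap_2_knob in the frame of mat_top between -0.05 and 0.05 m and y of cap_2_knob in the frame of mat_top between -0.1 and 0.1 m and z of cap_2_knob in the frame of mat_top between 0.075 and 0.095 m))); the robot touches nothing.
It also fails if it takes over 72 s, if anything falls off the work surface, if the arm or the gripper's body presses on something with over 40 N, if the wrist force passes 120 N, or if a joint passes its speed limit or range.

### The arm

A 6-joint arm with a two-finger parallel gripper is mounted at the origin on a cart in front of the work surface, level with it; the furniture and walls round the work are solid. World frame = base frame: x ahead of the robot, y to its left, z up, the work surface at z = 0. Lengths are in m, angles in degrees, forces in N, time in s.
With the tool pointing down it reaches from about 0.25 to 0.725 m from the base axis. Payload 9.7 kg.
Tool frame: the origin (TCP) lies at the very end of the fingers, on their centre line; the grasp point (between the pads) lies 19 mm behind it; y points along the fingers, x is the direction in which the jaws open and shut, and the axes are right-handed (so a half turn about y gives the same grasp; the last joint's range is limited). The gripper opens to 85 mm and grips with 20 to 120 N. Pads are 22 mm wide; open, the fingers measure 114 mm over their backs; the gripper's body (76 mm by 85 mm) begins 54 mm behind the grasp point. The pads swing forward as they close: fully open they stand 13 mm farther back than shut.
Start: joints at [-71.906, 4.979, 10.078, 95.1, 0, 90], TCP at [0.171, -0.523, 0.231] pointing down, gripper open.
Joint ranges: [-179.16, 179.16], [-48.56, 103.87], [-65.8, 70.77], [-126.05, 130.52], [-82.76, 87.17], [-180, 180]. Speed limits (degrees/s): [127.2, 127.2, 147.25, 180, 180, 180].

### API

Orientations are given as [roll, pitch, yaw] about the fixed x, y, z axes, in that order (R = Rz(yaw) Ry(pitch) Rx(roll)).
In Python, from workcell import bot gives the robot as it stands.
- The arm moves only by the shell command python3 -m jog 'ROWS' [FORCE]. ROWS is JSON, a list of rows, each a list of 7 numbers: the closure, from 0 (fully open) to 1 (shut), then the shift along the world's x, y, z in units of 25 mm (1.0 is 25 mm), then the turn, a rotation vector about the world's x, y, z in units of 5 degrees (1.0 is 5 degrees). A call has 1 to 5 rows; each row is the pose to reach, as a shift and turn from the pose commanded when the call began; what a row does not reach only later rows make up. A row lasts 1/10 s, in which the tool goes at most 50 mm and 8.59 degrees, less where a joint would pass 70% of its speed; a pose out of reach is approached as far as the arm can. A call with a gripper value outside its range is refused whole. The fingers move at their own pace and stop on an object; FORCE is the grip in N (left out, the last holds). Time passes only in rows, so rows that repeat a pose let the fingers close. It gives the time, the measured TCP pose, the force and the opening at its end, in the units of the state.
- bot.get_obs(): the state, without advancing time (a new reading comes with each control period).
- bot.camera(name): name is "scene" or "top"; returns (picture, depth): 420x560x3 uint8, red, green, blue; 420x560 float32, m along the optical axis (not along the pixel's ray), 0 where there is no reading.
- bot.camera_model(name): a dict with "fx", "fy", "cx", "cy" (pixels), "rvec" (rotation vector, rad) and "tvec" (3), from world to camera coordinates, as OpenCV has them. Camera axes: x right, y down, z forward; pixel columns grow to the right and rows downward; lengths in m; the calibration is good to about 2 mm. A picture is of the moment at which its call begins. camera_model takes no time and is no camera call.
- bot.job_done(): hands the job in, once; it reports no verdict.
Trained networks look in the newest picture that a camera, given by its name, has taken for a name from the list of things; names that differ only in an ending like _2 or _b are one class to them, and where a whole thing is asked for, a point or a joint stands for the part that bears it (a point fixed in the world has none). Each returns a list of dicts, best first, with "conf" (0 to 1); they miss things now and then, are a little off and sometimes report something else, mostly with a low value. They report only what shows in the picture. A call takes as long as a camera call. They do not tell look-alikes from the thing itself.
- bot.regions_of(camera, label): "pixels" (420x560 bool, what is visible of it) and "point" ([row, column] in pixels, amid what is visible of it).
The state is a dict: "time": time; "q": joint angles; "qd": joint speeds; "joint_efforts": joint torques, N m; "ee_pos": TCP position; "tcp_rot": TCP orientation; "wrist_force": force on the tool from outside, world axes, zero at the start; "torque": the same for the moment, N m; "opening": finger opening in m.
Only numpy, scipy, OpenCV 4.12 (cv2) and the standard library are available. Lean on these libraries where they do the work, as an engineer would, in place of code of your own. Each camera call takes 0.05 s, during which the arm holds its last target. There are 200 camera calls.

## Working session

There is one attempt and no reset: what is moved stays moved. The work goes in short steps, Python scripts to look and compute and a shell command to move; the robot and the scene stay as the last step left them, time stands still between calls to the robot, and variables do not carry over. Pictures are saved under pics/ and viewed, about 8 in all and at most 12, crops included, and the job is handed in when it is done.

```bash
mkdir -p pics
cat > h.py <<'E'
import numpy as np, cv2
from workcell import bot
def world(cam,depth):
    m=bot.camera_model(cam); R=cv2.Rodrigues(np.array(m['rvec'],float))[0]; t=np.array(m['tvec'],float)
    v,u=np.mgrid[:depth.shape[0],:depth.shape[1]]
    P=np.stack([(u-m['cx'])/m['fx']*depth,(v-m['cy'])/m['fy']*depth,depth],-1)
    return (P-t)@R
def save(img,name): cv2.imwrite('pics/'+name,cv2.cvtColor(img,cv2.COLOR_RGB2BGR))
E
python3 - <<'E'
from h import *
o=bot.get_obs(); print(o['time'],o['ee_pos'],o['tcp_rot'],o['opening'])
for c in('top','scene'):
    im,d=bot.camera(c); save(im,c+'0.png'); W=world(c,d); np.save(c+'0.npy',W)
    for l in('cap_1_knob','platform_top','mat_top'):
        try: rs=bot.regions_of(c,l)
        except Exception as e: print(c,l,e); continue
        for r in rs:
            px=r['pixels']&(d>0); P=W[px]
            if len(P): print(c,l,round(r['conf'],2),r['point'],px.sum(),'med',np.median(P,0).round(3),'lo',np.percentile(P,3,0).round(3),'hi',np.percentile(P,97,0).round(3))
E
```

```text
0.0 [ 0.17075471 -0.52257906  0.23057034] [-8.99981217e+01  7.73424253e-02 -7.19068520e+01] 0.08581366155693589
top cap_1_knob 0.81 [209.2, 205.5] 1650 med [0.547 0.352 0.065] lo [0.512 0.317 0.014] hi [0.585 0.391 0.095]
top platform_top 0.6 [265.9, 355.2] 3828 med [0.445 0.068 0.03 ] lo [0.39  0.012 0.026] hi [0.502 0.125 0.033]
scene cap_1_knob 0.79 [260.8, 205.7] 1815 med [0.528 0.371 0.053] lo [0.508 0.326 0.006] hi [0.578 0.397 0.091]
scene platform_top 0.32 [228.3, 245.0] 1218 med [0.572 0.217 0.051] lo [0.553 0.172 0.006] hi [0.617 0.242 0.09 ]
scene mat_top 0.78 [287.3, 260.0] 2941 med [0.425 0.32  0.002] lo [0.382 0.216 0.001] hi [0.475 0.402 0.004]
scene mat_top 0.51 [232.9, 327.5] 1513 med [0.437 0.084 0.029] lo [0.387 0.012 0.002] hi [0.5   0.129 0.03 ]
```

View pics/top0.png

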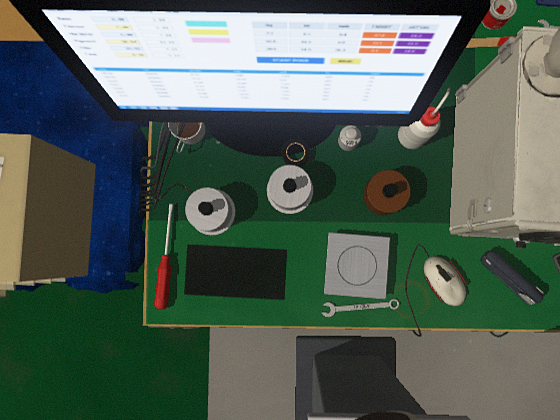

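View pics/scene0.png

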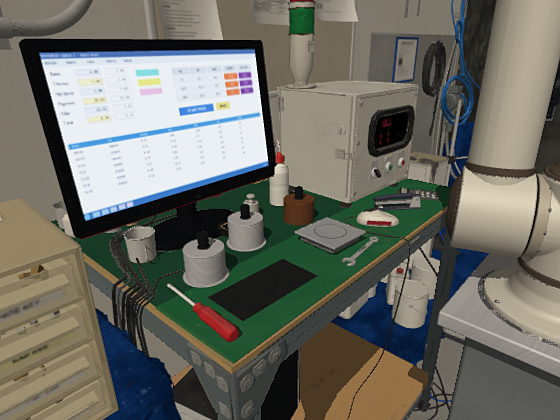

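The top view shows the aluminium caps at (row 209, col 210) and (188, 289). The brown look-alike is at (192, 387), the mat at (271, 236) and the platform at (265, 357). The monitor is behind the caps. Next I'll refine these positions.

Run:
```python
from h import *
W=np.load('top0.npy'); S=np.load('scene0.npy')
for n,(r,c) in dict(A=(209,210),B=(188,289),brown=(192,387)).items():
    w=W[r-35:r+35,c-35:c+35].reshape(-1,3)
    for lo,hi,k in((.09,.105,'knob'),(.058,.074,'top')):
        p=w[(w[:,2]>lo)&(w[:,2]<hi)]
        if len(p)<3: print(n,k,len(p));continue
        (x,y),rad=cv2.minEnclosingCircle(p[:,:2].astype(np.float32)); print(n,k,len(p),np.median(p,0).round(4),'circ',round(x,4),round(y,4),round(rad,4))
im=cv2.imread('pics/top0.png'); g=im.max(2)
# mat
msk=np.zeros(g.shape,np.uint8); msk[235:305,175:295]=(g[235:305,175:295]<40); 
def rect(m):
    n,l,s,_=cv2.connectedComponentsWithStats(m); i=1+np.argmax(s[1:,4]); p=W[l==i]; p=p[abs(p[:,2])<.06]
    print(len(p),np.median(p[:,2]).round(4),cv2.minAreaRect(p[:,:2].astype(np.float32)))
rect(msk)
pm=((W[...,2]>.024)&(W[...,2]<.036)).astype(np.uint8); z=np.zeros_like(pm); z[225:305,318:398]=pm[225:305,318:398]; rect(z)
# monitor / obstacles
for X in (W,S):
    for y in np.arange(.1,.5,.05):
        p=X[(X[...,2]>.12)&(abs(X[...,1]-y)<.025)&(X[...,0]>.3)&(X[...,0]<1)]
        if len(p): i=p[:,0].argmin(); print(round(y,2),p[i].round(3),'lowz',p[:,2].min().round(3), end=' | ')
    print()
```

```text
A knob 113 [0.5482 0.3553 0.0952] circ 0.5491 0.3557 0.0108
A top 1343 [0.5474 0.354  0.0651] circ 0.5489 0.3561 0.0411
B knob 109 [0.5939 0.2005 0.0952] circ 0.5939 0.2005 0.0109
B top 1346 [0.5925 0.2003 0.0654] circ 0.5941 0.2005 0.0411
brown knob 87 [0.5874 0.0139 0.0919] circ 0.5869 0.0133 0.0108
brown top 1307 [0.5856 0.0157 0.0617] circ 0.5873 0.0133 0.041
4930 0.0022 ((0.43002599477767944, 0.3062235116958618), (0.19991402328014374, 0.09887993335723877), 87.78096771240234)
3833 0.0297 ((0.4460388422012329, 0.06789937615394592), (0.12079966813325882, 0.11996209621429443), 86.15746307373047)
0.1 [0.706 0.118 0.122] lowz 0.12 | 0.15 [0.706 0.152 0.121] lowz 0.12 | 0.2 [0.465 0.191 1.01 ] lowz 0.12 | 0.25 [0.707 0.225 0.121] lowz 0.12 | 0.3 [0.708 0.302 0.122] lowz 0.12 | 0.35 [0.708 0.331 0.121] lowz 0.12 | 0.4 [0.708 0.377 0.125] lowz 0.12 | 0.45 [0.709 0.443 0.12 ] lowz 0.12 | 
0.1 [0.706 0.089 0.12 ] lowz 0.12 | 0.15 [0.705 0.128 0.122] lowz 0.12 | 0.2 [0.706 0.181 0.121] lowz 0.12 | 0.25 [0.704 0.235 0.12 ] lowz 0.12 | 0.3 [0.706 0.296 0.122] lowz 0.12 | 0.35 [0.707 0.332 0.122] lowz 0.12 | 0.4 [0.707 0.414 0.121] lowz 0.12 | 0.45 [0.707 0.473 0.122] lowz 0.12 |
```

Those fits match the given sizes: 41 mm radius, knob top at about 0.096, mat 200×100 mm and platform 120 mm. I'll check that the path is clear, then approach cap B at (0.594, 0.2005) along an inner route.

```bash
python3 - <<'E'
from h import *
W=np.load('top0.npy');S=np.load('scene0.npy')
P=np.concatenate([W.reshape(-1,3),S.reshape(-1,3)])
for x in np.arange(.1,.7,.1):
  print(round(x,1),[ (round(y,1), P[(abs(P[:,0]-x-.05)<.05)&(abs(P[:,1]-y-.05)<.05)&(P[:,2]<.6)][:,2].max(initial=-1).round(2)) for y in np.arange(-.4,.4,.1)])
q=P[(P[:,0]>.63)&(P[:,0]<.7)&(P[:,1]>.1)&(P[:,1]<.3)&(P[:,2]>.008)&(P[:,2]<.1)]; print(len(q), q.min(0),q.max(0))
E
python3 -m jog '[[0,3,9,0,0,0,3],[0,3,9,0,0,0,3],[0,3,9,0,0,0,3],[0,3,9,0,0,0,3],[0,3,9,0,0,0,3]]'
```

```text
0.1 [(np.float64(-0.4), np.float64(-0.92)), (np.float64(-0.3), np.float64(-0.92)), (np.float64(-0.2), np.float64(0.0)), (np.float64(-0.1), np.float64(0.16)), (np.float64(-0.0), np.float64(0.49)), (np.float64(0.1), np.float64(0.22)), (np.float64(0.2), np.float64(-0.92)), (np.float64(0.3), np.float64(-0.92))]
0.2 [(np.float64(-0.4), np.float64(-1.0)), (np.float64(-0.3), np.float64(-1.0)), (np.float64(-0.2), np.float64(-1.0)), (np.float64(-0.1), np.float64(0.17)), (np.float64(-0.0), np.float64(0.18)), (np.float64(0.1), np.float64(-1.0)), (np.float64(0.2), np.float64(-1.0)), (np.float64(0.3), np.float64(-1.0))]
0.3 [(np.float64(-0.4), np.float64(0.01)), (np.float64(-0.3), np.float64(0.04)), (np.float64(-0.2), np.float64(0.03)), (np.float64(-0.1), np.float64(0.03)), (np.float64(-0.0), np.float64(0.03)), (np.float64(0.1), np.float64(0.03)), (np.float64(0.2), np.float64(0.01)), (np.float64(0.3), np.float64(0.01))]
0.4 [(np.float64(-0.4), np.float64(0.32)), (np.float64(-0.3), np.float64(0.32)), (np.float64(-0.2), np.float64(0.26)), (np.float64(-0.1), np.float64(0.05)), (np.float64(-0.0), np.
[... 226 characters left out ...]
 np.float64(0.33)), (np.float64(-0.1), np.float64(0.17)), (np.float64(-0.0), np.float64(0.1)), (np.float64(0.1), np.float64(0.1)), (np.float64(0.2), np.float64(0.1)), (np.float64(0.3), np.float64(0.1))]
0.6 [(np.float64(-0.4), np.float64(0.32)), (np.float64(-0.3), np.float64(0.32)), (np.float64(-0.2), np.float64(0.54)), (np.float64(-0.1), np.float64(0.15)), (np.float64(-0.0), np.float64(0.07)), (np.float64(0.1), np.float64(0.1)), (np.float64(0.2), np.float64(0.1)), (np.float64(0.3), np.float64(0.06))]
1803 [0.63004206 0.10007622 0.00800636] [0.69999907 0.29994112 0.06713915]
time: 0.9
ee_pos: [0.246, -0.2955, 0.2315]
tcp_rot: [-90.0, -0.0, -56.9]
wrist_force: [0.8, 0.2, -0.3]
opening: 0.0853
```

```bash
python3 -m jog '[[0,3,8,0,0,0,3],[0,3,8,0,0,0,3],[0,3,8,0,0,0,3],[0,3,8,0,0,0,3],[0,3,8,0,0,0,3]]'
python3 -m jog '[[0,3,8,0,0,0,0],[0,3,8,0,0,0,0],[0,3,8,0,0,0,0],[0,3,8,0,0,0,0],[0,3,8,0,0,0,0]]'
python3 -m jog '[[0.2,8,4,0,0,0,0],[0.2,8,4,0,0,0,0],[0.2,8,4,0,0,0,0],[0.2,8,4,0,0,0,0],[0.2,8,4,0,0,0,0]]'
python3 -c "from h import *; o=bot.get_obs(); print(o['q'],o['ee_pos'],o['tcp_rot'])"
```

```text
time: 1.4
ee_pos: [0.3216, -0.0941, 0.2316]
tcp_rot: [-89.9, -0.0, -41.6]
wrist_force: [0.2, -0.6, 0.7]
opening: 0.0853
time: 1.9
ee_pos: [0.3964, 0.1059, 0.2308]
tcp_rot: [-90.0, 0.0, -41.7]
wrist_force: [-0.7, -1.1, 0.6]
opening: 0.0857
time: 2.4
ee_pos: [0.5984, 0.2031, 0.2293]
tcp_rot: [-90.1, 0.0, -41.9]
wrist_force: [-0.0, 0.1, 0.0]
opening: 0.0684
[ 1.87498474e+01  1.68113857e+01  2.35221853e+01  9.67968525e+01
 -4.43817620e-03  1.50646029e+02] [0.59835797 0.20309007 0.22932483] [-9.00771800e+01  3.83150908e-02 -4.18962042e+01]
```

```bash
python3 -m jog '[[0.2,-0.1,-0.07,-1.5,0,0,0],[0.2,-0.1,-0.07,-3,0,0,0],[0.2,-0.1,-0.07,-4.2,0,0,0],[0.2,-0.1,-0.07,-5,0,0,0],[0.2,-0.1,-0.07,-5,0,0,0]]'
python3 -m jog '[[0.2,0,0,-0.5,0,0,0],[0.2,0,0,-1,0,0,0],[0.2,0,0,-1.3,0,0,0],[0.2,0,0,-1.3,0,0,0],[0.2,0,0,-1.3,0,0,0]]'
```

```text
time: 2.9
ee_pos: [0.5918, 0.1993, 0.1029]
tcp_rot: [-90.3, 0.2, -41.9]
wrist_force: [-0.6, -0.4, -0.9]
opening: 0.0681
time: 3.4
ee_pos: [0.5934, 0.2005, 0.0741]
tcp_rot: [-90.0, -0.0, -41.9]
wrist_force: [-0.3, -0.6, 0.1]
opening: 0.0683
```

```bash
python3 -m jog '[[0.2,0.02,0,-0.16,0,0,0],[1,0.02,0,-0.16,0,0,0],[1,0.02,0,-0.16,0,0,0],[1,0.02,0,-0.16,0,0,0],[1,0.02,0,-0.16,0,0,0]]' 60
python3 -m jog '[[1,0,0,0,0,0,0],[1,0,0,0,0,0,0],[1,0,0,0,0,0,0],[1,0,0,0,0,0,0],[1,0,0,0,0,0,0]]'
```

```text
time: 3.9
ee_pos: [0.594, 0.2005, 0.0702]
tcp_rot: [-90.0, -0.0, -41.9]
wrist_force: [0.7, 0.4, 2.6]
opening: 0.0201
time: 4.4
ee_pos: [0.5941, 0.2005, 0.0702]
tcp_rot: [-90.0, -0.0, -41.9]
wrist_force: [0.5, 0.6, 5.5]
opening: 0.0204
```

```bash
python3 -m jog '[[1,0,0,0.5,0,0,0],[1,0,0,1.3,0,0,0],[1,0,0,2.5,0,0,0],[1,0,0,3.6,0,0,0],[1,0,0,4,0,0,0]]'
python3 -m jog '[[1,-0.8,0.25,0,0,0,0],[1,-2.4,0.75,0,0,0,0],[1,-4.2,1.4,0,0,0,0],[1,-5.8,1.9,0,0,0,0],[1,-6.64,2.22,0,0,0,0]]'
python3 -m jog '[[1,0,0,0,0,0,0],[1,0,0,0,0,0,0],[1,0,0,0,0,0,0]]'
python3 - <<'E'
from h import *
for c in('top','scene'):
    im,d=bot.camera(c); save(im,c+'1.png'); np.save(c+'1.npy',world(c,d))
a=cv2.imread('pics/top1.png')[120:310,160:440];b=cv2.imread('pics/scene1.png')[170:320,160:380]
cv2.imwrite('pics/v1.png',np.vstack([cv2.resize(a,(560,300)),cv2.resize(b,(560,300))]))
E
```

```text
time: 4.9
ee_pos: [0.5944, 0.2007, 0.1729]
tcp_rot: [-89.8, -0.1, -41.9]
wrist_force: [0.5, 0.7, -1.6]
opening: 0.0205
time: 5.4
ee_pos: [0.4249, 0.2562, 0.1692]
tcp_rot: [-90.1, 0.1, -41.8]
wrist_force: [0.5, 0.9, -1.0]
opening: 0.0206
time: 5.7
ee_pos: [0.4284, 0.2557, 0.1694]
tcp_rot: [-90.0, -0.0, -41.9]
wrist_force: [0.2, -0.3, -2.1]
opening: 0.0204
```

View pics/v1.png

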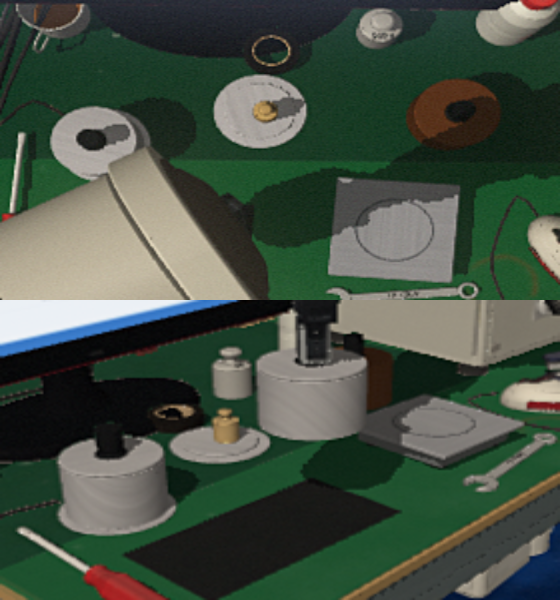

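The cap is held level over the mat, and a brass weight now shows on foot B (centre about (265, 110) in the upper crop). I'll measure its size.

Run:
```python
from h import *
for c in('top','scene'):
    W=np.load(c+'1.npy'); m=(abs(W[...,0]-.594)<.03)&(abs(W[...,1]-.2005)<.03)&(W[...,2]>.012)&(W[...,2]<.075)
    p=W[m]; print(c,len(p),p[:,2].max().round(4),np.percentile(p[:,2],[50,90,98]).round(4),cv2.minEnclosingCircle(p[:,:2].astype(np.float32)),np.ptp(p,axis=0).round(4))
```

```text
top 141 0.0478 [0.0341 0.0449 0.0465] ((0.5812944173812866, 0.19938500225543976), 0.023578276857733727) [0.0336 0.0417 0.0356]
scene 128 0.0455 [0.028  0.0409 0.0447] ((0.5896357297897339, 0.1977318972349167), 0.0139394486322999) [0.0251 0.0247 0.0335]
```

The top is at 0.046 m and the width is about 25 mm, so B holds the 39 mm weight and the larger one is under A. I'll set cap B on the mat and go to cap A.

```bash
python3 -m jog '[[1,0,0,-1.2,0,0,0],[1,0,0,-2.5,0,0,0],[1,0,0,-3.5,0,0,0],[1,0,0,-3.85,0,0,0],[1,0,0,-3.95,0,0,0]]'
python3 -m jog '[[1,0,0,-0.06,0,0,0],[1,0,0,-0.06,0,0,0],[1,0,0,-0.06,0,0,0],[0.2,0,0,-0.06,0,0,0],[0.2,0,0,-0.06,0,0,0]]'
python3 -m jog '[[0.2,0,0,0,0,0,0],[0.2,0,0,0.2,0,0,0],[0.2,0,0,1.2,0,0,0],[0.2,0,0,2.8,0,0,0],[0.2,0,0,3.2,0,0,0]]'
python3 -m jog '[[0.2,1.2,1,0,0,0,0],[0.2,2.6,2.2,0,0,0,0],[0.2,4,3.4,0,0,0,0],[0.2,4.84,4,0,0,0,0],[0.2,4.84,4,0,0,0,0]]'
```

```text
time: 6.3
ee_pos: [0.4278, 0.2555, 0.0702]
tcp_rot: [-90.1, 0.0, -41.9]
wrist_force: [0.3, -1.0, -0.6]
opening: 0.0203
time: 6.8
ee_pos: [0.4281, 0.2562, 0.0702]
tcp_rot: [-89.9, -0.0, -41.9]
wrist_force: [0.1, -1.1, 0.6]
opening: 0.0482
time: 7.3
ee_pos: [0.429, 0.2567, 0.154]
tcp_rot: [-89.7, -0.1, -41.9]
wrist_force: [0.6, 1.3, 0.1]
opening: 0.0685
time: 7.8
ee_pos: [0.5504, 0.3574, 0.1474]
tcp_rot: [-90.1, 0.0, -41.9]
wrist_force: [-0.7, -0.8, -0.1]
opening: 0.0687
```

```bash
python3 -m jog '[[0.2,0,0,-0.6,0,0,0],[0.2,0,0,-1.4,0,0,0],[0.2,0,0,-2.2,0,0,0],[0.2,0,0,-2.8,0,0,0],[0.2,0,0,-3,0,0,0]]'
python3 -m jog '[[0.2,0,0,-0.14,0,0,0],[0.2,0,0,-0.14,0,0,0],[0.2,0,0,-0.14,0,0,0]]'
```

```text
time: 8.3
ee_pos: [0.5478, 0.3552, 0.0729]
tcp_rot: [-90.1, 0.0, -41.9]
wrist_force: [-0.7, 0.0, -0.1]
opening: 0.0683
time: 8.6
ee_pos: [0.5491, 0.3561, 0.072]
tcp_rot: [-89.9, -0.0, -41.9]
wrist_force: [-0.1, 0.4, -0.2]
opening: 0.0681
```

```bash
python3 -m jog '[[0.2,0,0,-0.06,0,0,0],[1,0,0,-0.06,0,0,0],[1,0,0,-0.06,0,0,0],[1,0,0,-0.06,0,0,0],[1,0,0,-0.06,0,0,0]]' 60
python3 -m jog '[[1,0,0,0,0,0,0],[1,0,0,0,0,0,0],[1,0,0,0,0,0,0],[1,0,0,0,0,0,0],[1,0,0,0,0,0,0]]'
python3 -m jog '[[1,0,0,0.5,0,0,0],[1,0,0,1.3,0,0,0],[1,0,0,2.5,0,0,0],[1,0,0,3.6,0,0,0],[1,0,0,4,0,0,0]]'
python3 -m jog '[[1,-0.8,0,0,0,0,0],[1,-2,0,0,0,0,0],[1,-3.4,0,0,0,0,0],[1,-4.3,0,0,0,0,0],[1,-4.68,0,0,0,0,0]]'
python3 -m jog '[[1,0,0,0,0,0,0],[1,0,0,0,0,0,0],[1,0,0,-1.2,0,0,0],[1,0,0,-2.5,0,0,0],[1,0,0,-3.4,0,0,0]]'
python3 -m jog '[[1,0,0,-0.4,0,0,0],[1,0,0,-0.55,0,0,0],[1,0,0,-0.61,0,0,0],[1,0,0,-0.61,0,0,0],[1,0,0,-0.61,0,0,0]]'
```

```text
time: 9.1
ee_pos: [0.5489, 0.3561, 0.0699]
tcp_rot: [-90.0, -0.0, -41.9]
wrist_force: [-0.4, 0.5, 3.5]
opening: 0.0204
time: 9.6
ee_pos: [0.5489, 0.3561, 0.0698]
tcp_rot: [-90.0, -0.0, -41.9]
wrist_force: [-0.2, 0.6, 4.4]
opening: 0.0203
time: 10.1
ee_pos: [0.5495, 0.3563, 0.173]
tcp_rot: [-89.8, -0.1, -41.9]
wrist_force: [-0.1, 0.3, -1.3]
opening: 0.0202
time: 10.6
ee_pos: [0.43, 0.3557, 0.1692]
tcp_rot: [-90.1, 0.0, -41.9]
wrist_force: [0.1, 1.0, -0.1]
opening: 0.0202
time: 11.1
ee_pos: [0.4324, 0.3554, 0.082]
tcp_rot: [-90.1, 0.0, -42.0]
wrist_force: [-1.2, -0.1, -0.9]
opening: 0.0199
time: 11.6
ee_pos: [0.4324, 0.3563, 0.0704]
tcp_rot: [-89.9, -0.0, -41.9]
wrist_force: [-0.9, -0.3, -2.0]
opening: 0.0203
```

```bash
python3 -m jog '[[1,0,0,-0.04,0,0,0],[1,0,0,-0.04,0,0,0],[0.2,0,0,-0.04,0,0,0],[0.2,0,0,-0.04,0,0,0],[0.2,0,0,-0.04,0,0,0]]'
python3 -m jog '[[0.2,0,0,0,0,0,0],[0.2,0,0,0.2,0,0,0],[0.2,0,0,1.2,0,0,0],[0.2,0,0,2.8,0,0,0],[0.2,0,0,3.2,0,0,0]]'
python3 -m jog '[[0.2,0,-1.5,0.5,0,0,0],[0.2,0,-3.4,1,0,0,0],[0.2,0,-5.3,1,0,0,0],[0.2,0,-7.2,1,0,0,0],[0.2,0,-8,1,0,0,0]]'
python3 - <<'E'
from h import *
for c in('top','scene'):
    im,d=bot.camera(c); save(im,c+'2.png'); W=world(c,d); np.save(c+'2.npy',W)
    for r in bot.regions_of(c,'weight_center'):
        P=W[r['pixels']&(d>0)]
        if len(P): print(c,round(r['conf'],2),r['point'],len(P),np.median(P,0).round(4),P[:,2].max())
    m=(np.hypot(W[...,0]-.549,W[...,1]-.356)<.03)&(W[...,2]>.0)&(W[...,2]<.075)
    for lo,hi in((.012,.06),(.035,.049),(.05,.06)):
        p=W[m&(W[...,2]>lo)&(W[...,2]<hi)]
        if len(p): print(c,lo,len(p),p.mean(0).round(4),p[:,2].max().round(4),p.min(0).round(4),p.max(0).round(4),cv2.minEnclosingCircle(p[:,:2].astype(np.float32)))
a=cv2.imread('pics/top2.png')[120:310,160:440];b=cv2.imread('pics/scene2.png')[170:320,160:380]
cv2.imwrite('pics/v2.png',np.vstack([cv2.resize(a,(560,300)),cv2.resize(b,(560,300))]))
E
```

```text
time: 12.1
ee_pos: [0.4318, 0.356, 0.0684]
tcp_rot: [-90.0, -0.0, -41.9]
wrist_force: [0.5, -0.6, -0.6]
opening: 0.0632
time: 12.6
ee_pos: [0.4329, 0.3568, 0.153]
tcp_rot: [-89.7, -0.0, -41.9]
wrist_force: [0.1, 0.7, 0.5]
opening: 0.0686
time: 13.1
ee_pos: [0.4315, 0.1531, 0.1738]
tcp_rot: [-90.0, -0.0, -42.0]
wrist_force: [1.9, 0.2, 0.5]
opening: 0.0686
top 0.75 [213.6, 208.4] 243 [0.5452 0.3569 0.0404] 0.058552565671450674
top 0.012 235 [0.5452 0.3586 0.0415] 0.0586 [0.5313 0.3275 0.0121] [0.5609 0.3768 0.0586] ((0.5437445640563965, 0.3520154058933258), 0.024882253259420395)
top 0.035 144 [0.5458 0.3596 0.0401] 0.0453 [0.5315 0.3457 0.035 ] [0.5609 0.3768 0.0453] ((0.5465455055236816, 0.36131834983825684), 0.015889616683125496)
top 0.05 61 [0.546  0.3609 0.0542] 0.0586 [0.5383 0.3528 0.0509] [0.5539 0.368  0.0586] ((0.5460290312767029, 0.36099109053611755), 0.008310365490615368)
scene 0.81 [263.7, 202.2] 325 [0.5372 0.3681 0.0313] 0.05501428498655004
scene 0.012 308 [0.5391 0.3672 0.0335] 0.0558 [0.5288 0.3488 0.012 ] [0.559  0.3784 0.0558] ((0.5437418818473816, 0.3635856807231903), 0.01590253785252571)
scene 0.035 116 [0.5408 0.3656 0.0397] 0.0488 [0.5288 0.3488 0.035 ] [0.559  0.3778 0.0488] ((0.5434272885322571, 0.3635261058807373), 0.015736013650894165)
scene 0.05 36 [0.5438 0.3639 0.0533] 0.0558 [0.5367 0.3551 0.0503] [0.5521 0.3703 0.0558] ((0.5442326068878174, 0.36277878284454346), 0.008308794349431992)
```

View pics/v2.png

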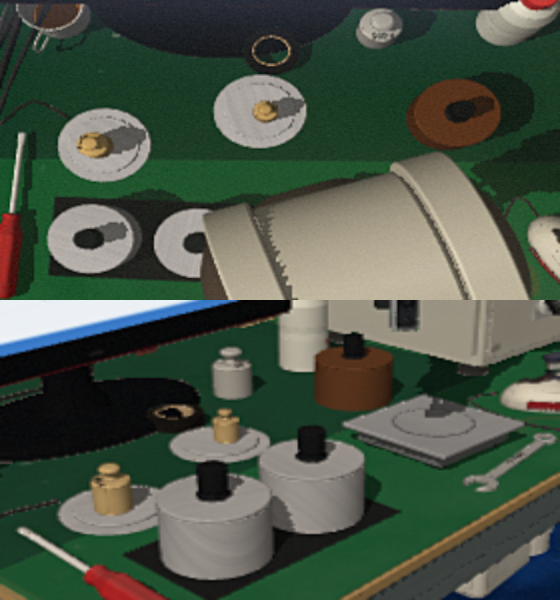

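A's weight has its top at 0.056 m and is 31 mm wide, so it's the larger one, at about (0.546, 0.3615). Both caps stand knob up on the mat. Next is the grasp.

```bash
python3 -m jog '[[0.2,1,1.5,0,0,0,0],[0.2,2,3.2,0,0,0,0],[0.2,3,5,0,0,0,0],[0.2,3.9,6.8,0,0,0,0],[0.2,4.56,8.2,0,0,0,0]]'
python3 -m jog '[[0.2,0,0,0,0,0,0],[0.2,0,0,-1.5,0,0,0],[0.2,0,0,-3,0,0,0],[0.2,0,0,-3.8,0,0,0],[0.2,0,0,-4,0,0,0]]'
python3 -m jog '[[0.2,0,0,0,0,0,0],[0.2,0,0,0,0,0,0],[0.2,0,0,0,0,0,0]]'
```

```text
time: 13.8
ee_pos: [0.546, 0.3649, 0.1721]
tcp_rot: [-90.0, 0.0, -41.8]
wrist_force: [0.2, -0.5, 0.5]
opening: 0.0683
time: 14.3
ee_pos: [0.5439, 0.361, 0.0699]
tcp_rot: [-90.3, 0.1, -41.8]
wrist_force: [0.1, -0.3, 0.6]
opening: 0.0682
time: 14.6
ee_pos: [0.5465, 0.3616, 0.0752]
tcp_rot: [-89.9, -0.0, -41.9]
wrist_force: [-0.2, 0.5, -0.1]
opening: 0.0683
```

```bash
python3 -m jog '[[0.2,0,0,-0.5,0,0,0],[0.2,0,0,-1.2,0,0,0],[0.2,0,0,-1.8,0,0,0],[0.2,0,0,-2.1,0,0,0],[0.2,0,0,-2.25,0,0,0]]'
python3 -m jog '[[0.2,0,0,-0.15,0,0,0],[0.2,0,0,-0.18,0,0,0],[0.2,0,0,-0.18,0,0,0]]'
python3 -m jog '[[1,0,0,0,0,0,0],[1,0,0,0,0,0,0],[1,0,0,0,0,0,0],[1,0,0,0,0,0,0],[1,0,0,0,0,0,0]]' 40
python3 -m jog '[[1,0,0,0,0,0,0],[1,0,0,0,0,0,0],[1,0,0,0,0,0,0]]'
```

```text
time: 15.1
ee_pos: [0.5454, 0.3607, 0.0158]
tcp_rot: [-90.1, 0.0, -41.9]
wrist_force: [-0.4, -0.4, 0.3]
opening: 0.0686
time: 15.4
ee_pos: [0.546, 0.3611, 0.0129]
tcp_rot: [-90.0, -0.0, -41.9]
wrist_force: [-0.2, 0.7, 0.7]
opening: 0.0684
time: 15.9
ee_pos: [0.5461, 0.3611, 0.0131]
tcp_rot: [-90.0, -0.0, -41.9]
wrist_force: [-1.3, -0.8, 4.6]
opening: 0.0293
time: 16.2
ee_pos: [0.5461, 0.3611, 0.0131]
tcp_rot: [-90.0, -0.0, -41.9]
wrist_force: [-0.9, 0.1, 5.2]
opening: 0.0293
```

```bash
python3 -m jog '[[1,0,0,0.5,0,0,0],[1,0,0,1.5,0,0,0],[1,0,0,3,0,0,0],[1,0,0,4.4,0,0,0],[1,0,0,5,0,0,0]]'
python3 -m jog '[[1,-0.3,-1,0,0,0,0],[1,-0.8,-2.4,0,0,0,0],[1,-1.3,-3.9,0,0,0,0],[1,-1.8,-5.3,0,0,0,0],[1,-2,-5.86,0,0,0,0]]'
python3 -m jog '[[1,-0.4,-1.2,0,0,0,0],[1,-0.9,-2.6,0,0,0,0],[1,-1.4,-4.1,0,0,0,0],[1,-1.8,-5.3,0,0,0,0],[1,-2,-5.86,0,0,0,0]]'
python3 -m jog '[[1,0,0,0,0,0,0],[1,0,0,0,0,0,0],[1,0,0,-1.2,0,0,0],[1,0,0,-2.4,0,0,0],[1,0,0,-3,0,0,0]]'
python3 -m jog '[[1,0,0,0,0,0,0],[1,0,0,0,0,0,0],[1,0,0,0,0,0,0]]'
```

```text
time: 16.7
ee_pos: [0.5466, 0.3615, 0.1416]
tcp_rot: [-89.8, -0.1, -41.9]
wrist_force: [0.1, 0.9, -2.5]
opening: 0.0295
time: 17.2
ee_pos: [0.4945, 0.212, 0.1369]
tcp_rot: [-90.1, 0.0, -42.0]
wrist_force: [0.5, 0.7, -2.0]
opening: 0.0294
time: 17.7
ee_pos: [0.4451, 0.0664, 0.1372]
tcp_rot: [-90.0, 0.0, -42.0]
wrist_force: [-0.2, -0.6, -2.0]
opening: 0.0296
time: 18.2
ee_pos: [0.4451, 0.0689, 0.06]
tcp_rot: [-90.1, 0.1, -41.8]
wrist_force: [-0.1, -0.1, -1.1]
opening: 0.0294
time: 18.5
ee_pos: [0.4468, 0.0684, 0.064]
tcp_rot: [-89.9, -0.1, -41.9]
wrist_force: [-0.2, -0.6, -1.4]
opening: 0.0296
```

```bash
python3 -m jog '[[1,0,0,-0.3,0,0,0],[1,0,0,-0.7,0,0,0],[1,0,0,-0.95,0,0,0],[1,0,0,-1.05,0,0,0],[1,0,0,-1.05,0,0,0]]'
python3 -m jog '[[1,0,0,-0.03,0,0,0],[1,0,0,-0.06,0,0,0],[1,0,0,-0.06,0,0,0]]'
```

```text
time: 19.0
ee_pos: [0.4456, 0.0679, 0.0361]
tcp_rot: [-90.0, 0.0, -41.9]
wrist_force: [-0.0, -0.7, -1.8]
opening: 0.0298
time: 19.3
ee_pos: [0.4458, 0.068, 0.036]
tcp_rot: [-90.0, -0.0, -41.9]
wrist_force: [-6.3, -1.7, 12.2]
opening: 0.0295
```

Contact: the weight is resting on the plate. I'll release, go straight up, back off and check.

```bash
python3 -m jog '[[1,0,0,0.05,0,0,0],[0.6,0,0,0.05,0,0,0],[0.2,0,0,0.05,0,0,0],[0.2,0,0,0.05,0,0,0],[0.2,0,0,0.05,0,0,0]]'
python3 -m jog '[[0.2,0,0,0.3,0,0,0],[0.2,0,0,1,0,0,0],[0.2,0,0,2.5,0,0,0],[0.2,0,0,4,0,0,0],[0.2,0,0,5.5,0,0,0]]'
python3 -m jog '[[0.2,-2,-1.5,0,0,0,0],[0.2,-3.5,-3,0,0,0,0],[0.2,-4,-5,0,0,0,0],[0.2,-4,-7,0,0,0,0],[0.2,-4,-8,0,0,0,0]]'
python3 -m jog '[[0.2,0,0,0,0,0,0],[0.2,0,0,0,0,0,0],[0.2,0,0,0,0,0,0]]'
python3 - <<'E'
from h import *
for c in('top','scene'):
    im,d=bot.camera(c); save(im,c+'3.png'); W=world(c,d)
    def f(n,x,y,lo,hi):
        p=W[(np.hypot(W[...,0]-x,W[...,1]-y)<.035)&(W[...,2]>lo)&(W[...,2]<hi)]
        if len(p)>3: print(c,n,len(p),p[:,2].max().round(4),cv2.minEnclosingCircle(p[:,:2].astype(np.float32)))
    f('w body',.446,.068,.055,.069); f('w knob',.446,.068,.07,.085)
    f('capB',.428,.256,.085,.11); f('capA',.432,.356,.085,.11)
a=cv2.imread('pics/top3.png')[120:310,160:440];b=cv2.imread('pics/scene3.png')[170:320,160:380]
cv2.imwrite('pics/v3.png',np.vstack([cv2.resize(a,(560,300)),cv2.resize(b,(560,300))]))
E
```

```text
time: 19.8
ee_pos: [0.4458, 0.0679, 0.0359]
tcp_rot: [-90.0, 0.0, -41.9]
wrist_force: [0.1, 1.1, -0.4]
opening: 0.0684
time: 20.3
ee_pos: [0.4456, 0.0679, 0.1755]
tcp_rot: [-90.0, -0.0, -41.9]
wrist_force: [0.9, -0.4, -0.6]
opening: 0.0684
time: 20.8
ee_pos: [0.3449, -0.134, 0.1747]
tcp_rot: [-90.0, -0.1, -41.9]
wrist_force: [1.4, 0.3, 0.3]
opening: 0.068
time: 21.1
ee_pos: [0.3459, -0.1315, 0.1738]
tcp_rot: [-90.0, 0.0, -41.9]
wrist_force: [0.3, 0.4, 0.1]
opening: 0.0681
top w body 151 0.0681 ((0.44636499881744385, 0.06883318722248077), 0.015553688630461693)
top w knob 70 0.0817 ((0.4463745653629303, 0.06861221790313721), 0.008551756851375103)
top capB 116 0.0973 ((0.4288996756076813, 0.2562007009983063), 0.0108745526522398)
top capA 123 0.0983 ((0.43229520320892334, 0.356148898601532), 0.010949093848466873)
scene w body 92 0.0684 ((0.44475406408309937, 0.07089778780937195), 0.015412731096148491)
scene w knob 30 0.0785 ((0.4449044466018677, 0.07109721004962921), 0.00817724410444498)
scene capB 88 0.0949 ((0.4261668622493744, 0.2582736909389496), 0.011248431168496609)
scene capA 116 0.0959 ((0.4312162399291992, 0.35724130272865295), 0.012102046050131321)
```

View pics/v3.png

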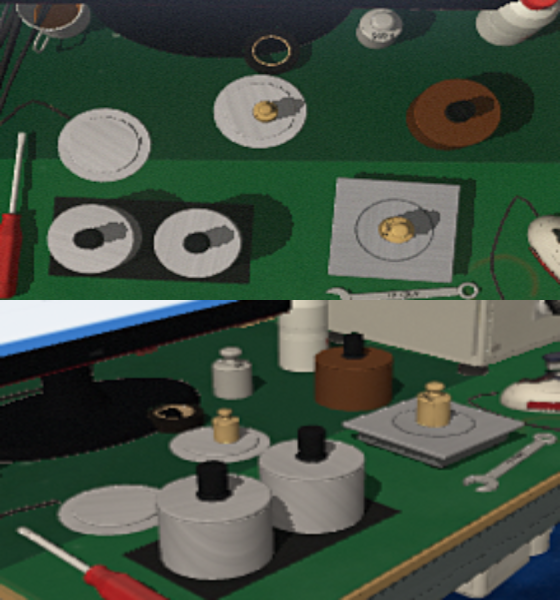

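The larger weight stands upright in the ring ((395, 230) in the upper crop). Both caps are knob up on the mat ((90, 238) and (197, 242)), and the arm is clear.

```bash
python3 -c "from h import *; print(bot.job_done(), bot.get_obs()['time'])"
```

```text
the job is handed in; nothing more can be done
the job is handed in; nothing more can be done
```

The larger weight is standing upright in the ring on the weighing platform, and the job is handed in. `job_done()` gives no verdict, so this rests on my own checks.

- **Which canister:** I lifted both caps. The one nearer the platform held the 39 mm weight (top measured at 0.046 m). The other held the 49 mm weight (top at 0.056 m, about 31 mm wide). The small weight stays on its foot.
- **Weight:** in the last pictures its axis is within about 1 mm of the ring's centre by the top camera and about 3 mm by the scene camera. Its body and knob circles share a centre to within 0.3 mm, so it is upright.
- **Caps:** both stand knob up on the mat, centred near its two slots. Their knob tops measure 0.095–0.098 m, against the 0.095 m expected.
- **Limits:** the clock read 21.1 s before the final camera check, against the 72 s limit. The highest wrist force I read was about 14 N, as the weight touched the plate. The gripper is clear of everything, and the brown look-alike was not touched.

No check failed. The two cameras disagreed by 1–3 mm, roughly what their 2 mm calibration allows.

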